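Open the label printer with its two release keys for a new roll

ROBOT

A 6-joint arm with a two-finger parallel gripper is mounted at the origin on a cart in front of the work surface, level with it; the furniture and walls round the work are solid. World frame = base frame: x ahead of the robot, y to its left, z up, the work surface at z = 0. Lengths are in m, angles in rad, forces in N, time in s.
With the tool pointing down it reaches from about 0.3 to 0.85 m from the base axis. Payload 4.2 kg.
Tool frame: the origin (TCP) lies on the centre line of the jaws, within the pads' length; the fingertips stand 11 mm ahead of it and the grasp point (between the pads) lies 8 mm behind it (env.tip_reach is the distance from the TCP to the fingertips, in m); z points along the fingers, y is the direction in which the jaws open and shut (so a half turn about z gives the same grasp; the last joint's range is limited). The gripper opens to 91 mm and grips with 3 to 60 N. Pads are 32 mm wide; open, the fingers measure 118 mm over their backs; the gripper's body (76 mm by 178 mm) begins 60 mm behind the grasp point.
Start: joints at [-1.172, 0.32, 1.565, -0, 1.257, -0.02], TCP at [0.234, -0.525, 0.225] pointing down, gripper open.
Joint ranges: [-3.11, 3.11], [-0.84, 2.01], [0.21, 2.61], [-1.34, 4.49], [0.05, 2.63], [-2.56, 2.56]. Speed limits (rad/s): [2.57, 2.57, 3.14, 3.14, 3.14, 3.14].

INTERFACE

Orientations are given as a 3x3 rotation matrix whose columns are the frame's x, y, z axes.
In Python, from cell import env gives the robot as it stands.
- The arm moves only by the tool play_rows, never from a script. Its arguments are lists of equal length, an entry for each row: "grip": the opening, from -1 (shut) to 1 (fully open); "dp": the shift along the tool's x, y, z in mm, a list of three; "rot": the turn, a rotation vector about the tool's x, y, z in degrees, a list of three. In form: {"grip": [grip, ...], "dp": [[x, y, z], ...], "rot": [[ax, ay, az], ...]}. A call has 1 to 5 rows; each row shifts and turns the commanded pose from where the row before left it, along the tool's axes as they then stand; what a row does not reach is not made up. A row lasts 1/12 s, in which the tool goes at most 41.7 mm and 7.16 degrees, less where a joint would pass 70% of its speed; a pose out of reach is approached as far as the arm can. A call is refused whole if a number of a shift passes 41.7 or a number of a turn 7.16, either way. A call with a gripper value outside its range is refused whole. The fingers move at their own pace and stop on an object; "newtons" is the grip in N (left out, the last holds). Time passes only in rows, so rows that do not move let the fingers close. It gives the time, the measured TCP pose, the force and the opening at its end, in the units of the state.
- env.sense(): the state, without advancing time (a new reading comes with each control period).
- env.camera(name): name is "scene" or "side" or "wrist"; returns a dict with "image" (480x640x3 uint8, red, green, blue), "fovy" (degrees; the focal length in pixels is half the picture's height over the tangent of half this angle, whatever the lens; pixels are square), "cx", "cy" (the principal point, pixels), "view" (4x4, takes a point from world to camera coordinates). Camera axes: x right, y up, looking along -z (the intrinsics and any distortion apply to the point x, -y, -z); pixel columns grow to the right and rows downward; lengths in m; the calibration is good to about 2 mm. A picture is of the moment at which its call begins. There is no depth.
- env.finish_job(): hands the job in, once; it reports no verdict.
The state is a dict: "t": time; "joint_pos": joint angles; "qd": joint speeds; "joint_efforts": joint torques, N m; "position": TCP position; "eef_rot": TCP orientation; "wrist_force": force on the tool from outside, world axes, zero at the start; "torque": the same for the moment, N m; "opening": opening from 0.0 (shut) to 1.0 (fully open).
Only numpy, scipy, OpenCV 4.12 (cv2) and the standard library are available. Lean on these libraries where they do the work, as an engineer would, in place of code of your own. Each camera call takes 0.05 s, during which the arm holds its last target.

TASK

The food-label printer on the worktop is nearly out of labels. Put one fingertip on each of its two release keys, press both down together and keep them down until the cover has sprung up as far as it goes by itself; then let go of the keys and push the raised cover right over backwards, past upright, until it rests fully open and the roll compartment is free for a new roll. Pick nothing up, and leave everything else on the worktop where it stands.

Things in the scene. Friction and masses are not known exactly. Their poses are not given: they have to be found in the camera images.
- printer: Label printer, 190 (x) x 132 (y) x 98 high, grey, with a white hinged cover; fixed in place. Origin: centre of its underside on the worktop; +x to its rear (hinge end), +y to its left. Front block x -100 to -52: its top, the deck, is 72 high and carries the two release keys, with a stub of label between them. Cover x -50 to +66 (shut: top 98 high), its front wall 26 behind the keys' centres
- key_left_top (a point): Centre of the top of the left release key (printer x = -76, y = +30); moves with it. Each key is a black ribbed block 28 (x) x 26 (y), its top 82.5 above the worktop, 10.5 above the deck. The keys' centres are 60 apart, the gap between them is 34. Each key draws its own spring bolt; either bolt alone keeps the cover shut, so both must be down at the same time
- key_right_top (a point): The same on the right release key (printer y = -30, x = -76)
- key_left (a joint): Travel of the left key straight down, m: 0 up, 0.007 fully down. Sprung: about 1.2 N at first, 3.5 N fully down; comes back up by itself. Its bolt is clear of the cover once it is more than about 4.5 mm down
- key_right (a joint): The same for the right key
- cover (a joint): Angle of the cover, rad: 0 shut, grows as its front edge rises and swings to the rear. With both keys down, springs raise it slowly (about 2 s) to about 0.92, where it stays. From there it swings almost freely (under 3 N): let go below about 1.2 it sinks back to 0.92, near 1.4 it may stay where it is, let go past upright (1.57) it falls on by its own weight to its stop at 1.95
- cover_edge (a point): Middle of the front edge of the cover, on the underside level of its top panel, 117 from the hinge (closed: printer x = -50, height 92; sprung up to 0.92 rad: x about +7, height about 179; upright: height 194). The cover is 132 wide; its front rim reaches 18 and its side rims 13 below that level
- cover_hinge (a point): Middle of the cover's hinge line (printer x = +66, y = 0, height 78); the line runs along the printer's y
- label_roll: New roll of labels, white, 68 across and 41 high, lying flat beside the printer; origin at the centre of its underside. Leave alone
- tub: Small round white food tub with lid, 119 across and 51 high, on the other side of the printer. Leave alone
- marker_pen: Marker pen with red cap, 135 long and 17 thick, lying on the worktop. Leave alone
- shears: Steel scissors, 195 long and 10 thick, lying on the worktop. Leave alone
- dough_scraper: Flat steel scraper with a blue grip, 90 x 123 x 8, lying on the worktop. Leave alone

How it is judged:
On the way, in this order (a step that is already met when the one before it is completed fails the run):
1. both release keys are pressed down together by the fingers (value of joint each of key_left, key_right above 0.0045 m and contact force between the fingers and printer above 1 N), for 0.2 s.
2. the cover springs up while both keys are still held down (value of joint each of key_left, key_right above 0.0045 m and value of joint cover above 0.8 rad), for 0.2 s.
At the end, for the whole second after the job is handed in: The cover rests fully open, more than 1.8 rad from shut, and both keys are back up (within 1.5 mm) (value of joint cover above 1.8 rad and value of joint each of key_left, key_right below 0.0015 m and velocity of joint cover between -0.05 and 0.05 rad/s); the robot touches nothing.
It fails at once if another thing on the worktop is lifted, carried or shifted by more than 15 mm (distance of any of label_roll, tub, marker_pen, shears, dough_scraper from where it was at the start of the episode above 0.015 m).
It also fails if it takes over 48 s, if anything falls off the work surface, if the arm or the gripper's body presses on something with over 40 N, if the wrist force passes 120 N, or if a joint passes its speed limit or range.

## Working session

There is one attempt and no reset: what is moved stays moved. The work goes in short steps, Python scripts to look and compute and a tool call to move; the robot and the scene stay as the last step left them, time stands still between calls to the robot, and variables do not carry over. Pictures are saved under pics/ and viewed, and the job is handed in when it is done.

Besides the shell and the picture viewer there is one more tool, called after "Call:" by a JSON object that holds its "method" and its "body". play_rows: Moves the arm, as the interface text tells. Its arguments: {"type":"object","properties":{"grip":{"type":"array","items":{"type":"number"}},"dp":{"type":"array","items":{"type":"array","items":{"type":"number"}}},"rot":{"type":"array","items":{"type":"array","items":{"type":"number"}}},"newtons":{"type":"number"}},"required":["grip","dp","rot"]}

```bash
ls; mkdir -p pics; python3 - <<'E'
from cell import env
import cv2
s=env.sense();print(s['t'],s['position'],s['eef_rot'],s['opening'],env.tip_reach)
for n in ['scene','side','wrist']:
    c=env.camera(n);print(n,c['fovy'],c['cx'],c['cy'],c['view'].tolist(),[k for k in c])
    cv2.imwrite(f'pics/{n}0.png',c['image'][:,:,::-1])
E
```

```text
pics
0.0 [ 0.23365721 -0.52485826  0.22414046] [[ 9.13577566e-01  4.06663979e-01 -6.62598875e-04]
 [ 4.06664516e-01 -9.13576140e-01  1.61494301e-03]
 [ 5.14046272e-05 -1.74483115e-03 -9.99998476e-01]] 0.9984202349509672 0.011
scene 57.177228597847346 316.5845407891819 237.38530144185629 [[-0.7660587244858086, -0.6426105482440673, -0.014342730724497018, 0.45844362932080235], [0.3019959620226763, -0.3795291068470542, 0.8745033424623806, -0.20484618274247468], [-0.5674085561226356, 0.665589468322131, 0.4848073742193791, -0.7376877190721638], [0.0, 0.0, 0.0, 1.0]] ['image', 'fovy', 'cx', 'cy', 'view']
side 45.45146138232425 314.1640501954472 246.57085559304076 [[-0.9998663429888113, 0.01634907537061054, 6.239156157118442e-05, 0.5258399668154854], [-0.010886843684446729, -0.6686480073406141, 0.7434993738491085, -0.025810782853417473], [0.012197245294380243, 0.7433993206978012, 0.6687366276743608, -1.0623378898026834], [0.0, 0.0, 0.0, 1.0]] ['image', 'fovy', 'cx', 'cy', 'view']
wrist 64.18351454293774 326.80579571776684 241.19912534731958 [[0.407744020160904, -0.91309292283811, -0.002475537513986595, -0.5734020514436092], [0.8758824075834143, 0.3918908032859193, -0.281516618311957, 0.03214497109314892], [0.25802097222688597, 0.11261843793480637, 0.9595531591987068, -0.3924679979413139], [0.0, 0.0, 0.0, 1.0]] ['image', 'fovy', 'cx', 'cy', 'view']
```

View pics/scene0.png

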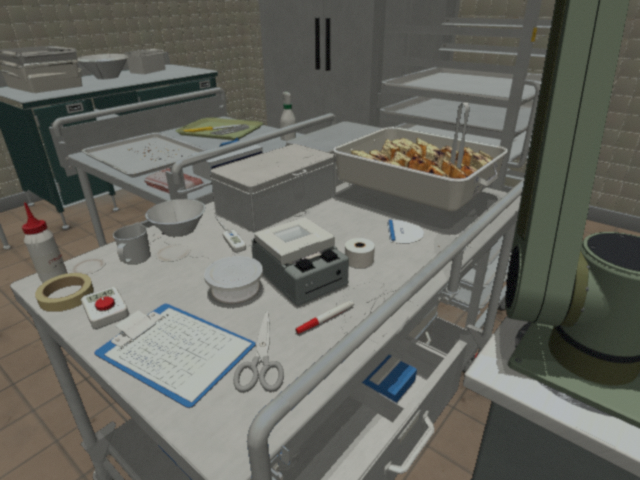

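View pics/side0.png

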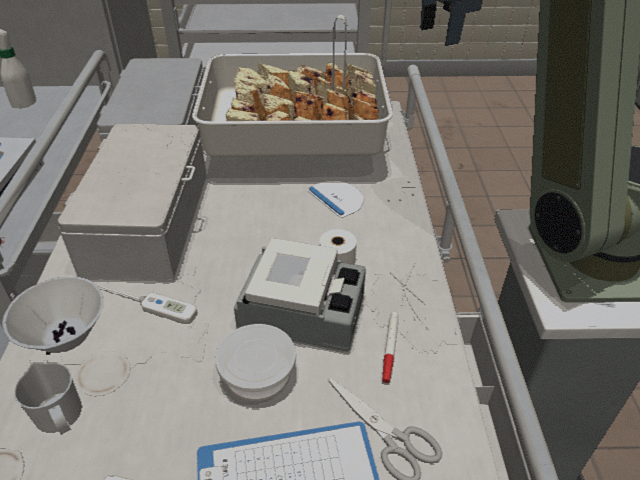

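View pics/wrist0.png

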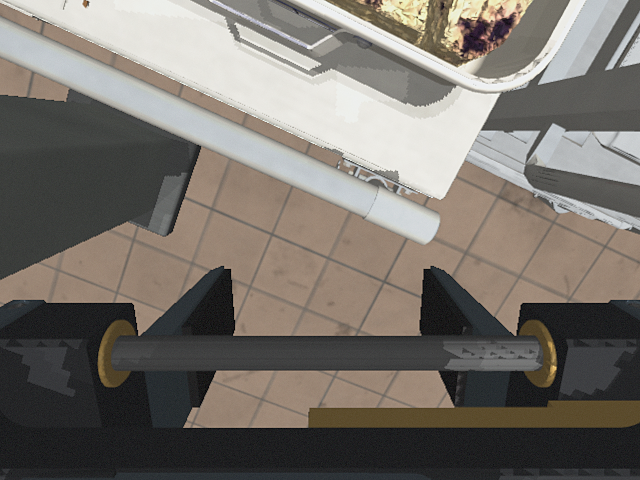

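The side view shows the printer with its keys around (348,275) and (341,303), the pen at (390,345) and the roll at (338,243). In the scene view the keys are near (308,265) and (331,255). I'll enlarge both.

```bash
cat > h.py <<'E'
import numpy as np,cv2
def ray(c,u,v):
    f=240/np.tan(np.radians(c['fovy']/2)); V=np.array(c['view']);R=V[:3,:3];t=V[:3,3]
    d=R.T@np.array([(u-c['cx'])/f,-(v-c['cy'])/f,-1]);return -R.T@t,d/np.linalg.norm(d)
def onz(c,u,v,z):
    o,d=ray(c,u,v);return o+d*(z-o[2])/d[2]
def tri(c1,p1,c2,p2):
    o1,d1=ray(c1,*p1);o2,d2=ray(c2,*p2)
    a=np.linalg.lstsq(np.c_[d1,-d2],o2-o1,rcond=None)[0]
    q1=o1+a[0]*d1;q2=o2+a[1]*d2;return (q1+q2)/2,np.linalg.norm(q1-q2)
def proj(c,p):
    f=240/np.tan(np.radians(c['fovy']/2)); V=np.array(c['view']);q=V[:3,:3]@p+V[:3,3]
    return np.array([c['cx']+f*q[0]/-q[2],c['cy']-f*q[1]/-q[2]])
E
python3 - <<'E'
import cv2
a=cv2.imread('pics/scene0.png')[205:315,240:390];b=cv2.imread('pics/side0.png')[225:355,225:375]
cv2.imwrite('pics/sc_z.png',cv2.resize(a,None,fx=5,fy=5,interpolation=cv2.INTER_CUBIC))
cv2.imwrite('pics/sd_z.png',cv2.resize(b,None,fx=4.5,fy=4.5,interpolation=cv2.INTER_CUBIC))
E
```

```text
(no output)
```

View pics/sc_z.png

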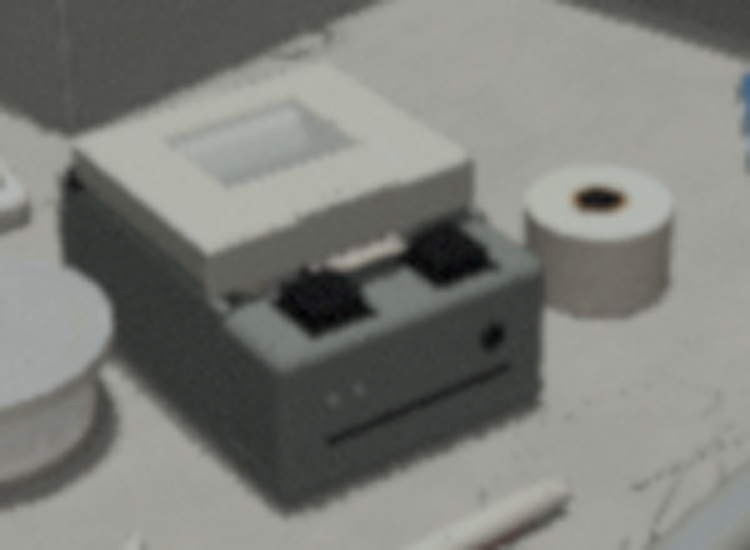

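View pics/sd_z.png

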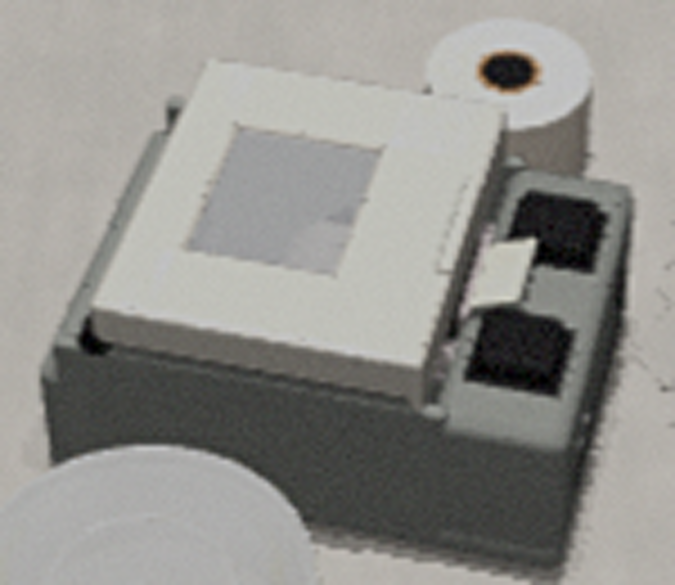

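Both zooms show the cover top's four corners and the two black keys clearly. I'll triangulate the cover corners (expected height 98) and ray-cast the keys as a check.

```bash
python3 - <<'E'
from h import *; from cell import env
c1=env.camera('scene');c2=env.camera('side')
S=lambda p:((p[0]+.5)/5-.5+240,(p[1]+.5)/5-.5+205)
D=lambda p:((p[0]+.5)/4.5-.5+225,(p[1]+.5)/4.5-.5+225)
sc=dict(rr=(315,62),rl=(76,152),fl=(210,255),fr=(472,162))
sd=dict(rr=(213,61),rl=(93,306),fl=(424,372),fr=(505,112))
P={}
for k in sc:
    q,e=tri(c1,S(sc[k]),c2,D(sd[k]));P[k]=q;print(k,q.round(4),round(e,4),onz(c1,*S(sc[k]),.098).round(4),onz(c2,*D(sd[k]),.098).round(4))
# keys by mask (blob centre of dark top + front sides) 
for c,n,roi in((c1,'scene',(290,240,345,278)),(c2,'side',(320,260,365,318))):
    g=c['image'].max(2); x0,y0,x1,y1=roi
    m=(g[y0:y1,x0:x1]<45).astype('uint8')
    k,l,st,ce=cv2.connectedComponentsWithStats(m)
    for i in range(1,k):
        if st[i,4]>60:print(n,st[i],ce[i]+[x0,y0],onz(c,*(ce[i]+[x0,y0]),.08).round(4))
E
```

```text
rr [0.597  0.0473 0.1027] 0.003 [0.6022 0.0429 0.098 ] [0.5973 0.0396 0.098 ]
rl [0.6337 0.1609 0.0924] 0.0029 [0.6247 0.1699 0.098 ] [0.6328 0.1642 0.098 ]
fl [0.5222 0.195  0.0977] 0.0007 [0.522  0.1948 0.098 ] [0.5222 0.1957 0.098 ]
fr [0.49   0.0696 0.097 ] 0.0017 [0.4883 0.0725 0.098 ] [0.4899 0.0696 0.098 ]
scene [ 29   9  19  13 140] [328.30714286 255.42857143] [0.47   0.1145 0.08  ]
scene [  6  19  18  13 156] [303.91025641 264.69230769] [0.4855 0.1714 0.08  ]
side [ 18   8  22  17 247] [349.04453441 275.65182186] [0.4718 0.1125 0.08  ]
side [  9  33  23  20 323] [340.06811146 302.6749226 ] [0.4891 0.1707 0.08  ]
```

```bash
python3 - <<'E'
from h import *; from cell import env
s=env.sense();c1=env.camera('scene');c2=env.camera('side');w=env.camera('wrist')
V=np.array(w['view']);o=-V[:3,:3].T@V[:3,3];R=np.array(s['eef_rot'])
print('cam in tool',R.T@(o-s['position']),'look',R.T@(-V[2,:3]), s['t'])
print('tray near corner',onz(c2,388,120,.1),onz(c2,388,150,0),onz(c2,410,80,.05)); print('tongs',tri(c1,(463,105),c2,(341,18)))
print('rail',onz(c2,450,230,.05),'roll',onz(c2,338,240,.041),'tub',onz(c2,257,355,.051))
for P in [(0.4805,0.1395,.0825)]:
    yaw=np.radians(-15.3);y=np.array([-np.sin(yaw),np.cos(yaw),0])
    for sg in(1,-1):print(proj(c1,P+sg*.03*y),proj(c2,P+sg*.03*y))
E
```

```text
cam in tool [ 0.08030825 -0.00051464 -0.16020338] look [-2.81562150e-01 -1.31091353e-04  9.59542984e-01] 0.25
tray near corner [ 0.35944322 -0.34550925  0.1       ] [ 0.34663497 -0.38263394  0.        ] [ 0.26428742 -0.64008461  0.05      ]
tongs (array([ 0.46286121, -0.44680843,  0.28147136]), np.float64(0.0033445327636045887))
rail [ 0.2764346  -0.03291707  0.05      ] roll [ 0.48221533 -0.0187499   0.041     ] tub [0.61356983 0.24536641 0.051     ]
[303.75391215 262.46353106] [340.49153665 300.48064882]
[328.52149333 253.15194677] [348.5321788  273.71582043]
```

Cover corners come out at 92–103 mm height and the front edge at 129 mm long. My predicted key-top pixels match the picture. Keys' midpoint is about (0.4805, 0.1395), yaw −15.3°. I'll move over, then turn −140.7° about tool z so the wrist camera faces away from the cover.

Call:
{"method": "play_rows", "body": {"grip": [1,1,1,1,1], "dp": [[0,0,-30],[20,-20,-20],[28,-28.6,0],[28,-28.6,0],[28,-28.6,0]], "rot": [[0,0,0],[0,0,0],[0,0,0],[0,0,0],[0,0,0]]}}

```text
t: 0.82
position: [0.286, -0.3851, 0.2753]
eef_rot: [[0.914, 0.405, 0.001], [0.405, -0.914, -0.001], [0.0, 0.001, -1.0]]
wrist_force: [1.0, 0.6, 0.4]
opening: 0.998
```

Call:
{"method": "play_rows", "body": {"grip": [1,1,1,1,1], "dp": [[28,-28.6,0],[28,-28.6,0],[28,-28.6,0],[28,-28.6,0],[28,-28.6,0]], "rot": [[0,0,0],[0,0,0],[0,0,0],[0,0,0],[0,0,0]]}}

```text
t: 1.23
position: [0.3557, -0.197, 0.2752]
eef_rot: [[0.914, 0.406, 0.001], [0.406, -0.914, -0.0], [0.001, 0.001, -1.0]]
wrist_force: [0.3, 0.3, -0.7]
opening: 0.998
```

Call:
{"method": "play_rows", "body": {"grip": [1,1,1,1,1], "dp": [[28,-28.6,0],[28,-28.6,0],[28,-28.6,0],[28,-28.6,0],[28,-28.6,0]], "rot": [[0,0,0],[0,0,0],[0,0,0],[0,0,0],[0,0,0]]}}

```text
t: 1.65
position: [0.4255, -0.0092, 0.2753]
eef_rot: [[0.914, 0.407, 0.001], [0.407, -0.914, -0.0], [0.001, 0.001, -1.0]]
wrist_force: [0.7, -0.9, 1.3]
opening: 0.995
```

Call:
{"method": "play_rows", "body": {"grip": [0.02,0.02,0.02,0.02,0.02], "dp": [[27,-27.5,0],[27,-27.5,0],[27,-27.5,0],[20,-21,0],[0,0,0]], "rot": [[0,0,-6],[0,0,0],[0,0,0],[0,0,0],[0,0,-6]]}}

```text
t: 2.07
position: [0.466, 0.1324, 0.2746]
eef_rot: [[0.805, 0.593, 0.001], [0.593, -0.805, 0.003], [0.002, -0.002, -1.0]]
wrist_force: [0.7, -1.7, -0.1]
opening: 0.664
```

Call:
{"method": "play_rows", "body": {"grip": [0.02,0.02,0.02,0.02,0.02], "dp": [[0,0,0],[0,0,0],[0,0,0],[0,0,0],[0,0,0]], "rot": [[0,0,-7],[0,0,-7],[0,0,-7],[0,0,-7],[0,0,-7]]}}

```text
t: 2.48
position: [0.4648, 0.1278, 0.2749]
eef_rot: [[0.32, 0.948, 0.0], [0.948, -0.32, -0.0], [-0.0, 0.0, -1.0]]
wrist_force: [-0.3, -0.3, 0.3]
opening: 0.511
```

Call:
{"method": "play_rows", "body": {"grip": [0.02,0.02,0.02,0.02,0.02], "dp": [[0,0,0],[0,0,0],[0,0,0],[0,0,0],[0,0,0]], "rot": [[0,0,-7],[0,0,-7],[0,0,-7],[0,0,-7],[0,0,-7]]}}

```text
t: 2.9
position: [0.4648, 0.1277, 0.275]
eef_rot: [[-0.281, 0.96, 0.0], [0.96, 0.281, -0.0], [-0.0, 0.0, -1.0]]
wrist_force: [0.2, -0.1, 0.5]
opening: 0.514
```

Call:
{"method": "play_rows", "body": {"grip": [0.02,0.02,0.02,0.02,0.02], "dp": [[0,0,0],[0,0,0],[0,0,0],[0,0,0],[0,0,0]], "rot": [[0,0,-7],[0,0,-7],[0,0,-7],[0,0,-7],[0,0,-7]]}}

```text
t: 3.32
position: [0.4648, 0.1277, 0.275]
eef_rot: [[-0.781, 0.625, 0.0], [0.625, 0.781, -0.0], [-0.0, 0.0, -1.0]]
wrist_force: [-0.1, -0.1, 0.8]
opening: 0.51
```

Call:
{"method": "play_rows", "body": {"grip": [0.02,0.02,0.02,0.02,0.02], "dp": [[0,0,0],[0,0,0],[0,0,0],[0,0,0],[0,0,0]], "rot": [[0,0,-7],[0,0,-7],[0,0,-7],[0,0,0],[0,0,0]]}}

```text
t: 3.73
position: [0.4648, 0.1277, 0.275]
eef_rot: [[-0.95, 0.312, 0.0], [0.312, 0.95, -0.0], [-0.0, -0.0, -1.0]]
wrist_force: [-0.9, -1.0, 0.6]
opening: 0.511
```

Call:
{"method": "play_rows", "body": {"grip": [0.02,0.02,0.02,0.02,0.02], "dp": [[0,0,0],[-9,15.5,30],[0,0,40],[0,0,40],[0,0,40]], "rot": [[0,0,-2.9],[0,0,0],[0,0,0],[0,0,0],[0,0,0]]}}

```text
t: 4.15
position: [0.4778, 0.1405, 0.1238]
eef_rot: [[-0.965, 0.263, 0.002], [0.263, 0.965, 0.0], [-0.002, 0.001, -1.0]]
wrist_force: [0.6, -0.7, -0.0]
opening: 0.508
```

```bash
python3 - <<'E'
from h import *; from cell import env
s=env.sense();print(s['t'],s['position'],s['eef_rot'][0],s['opening'])
a,b,w=[env.camera(n)['image'][:,:,::-1] for n in('scene','side','wrist')]
A=cv2.resize(a[150:310,230:390],(400,400));B=cv2.resize(b[200:360,230:390],(400,400))
cv2.imwrite('pics/p1.png',np.hstack([A,B]));cv2.imwrite('pics/p1w.png',w)
E
```

```text
4.15 [0.47784815 0.14049177 0.1238013 ] [-0.9647062   0.26332215  0.0018416 ] 0.5077207169754118
```

View pics/p1.png

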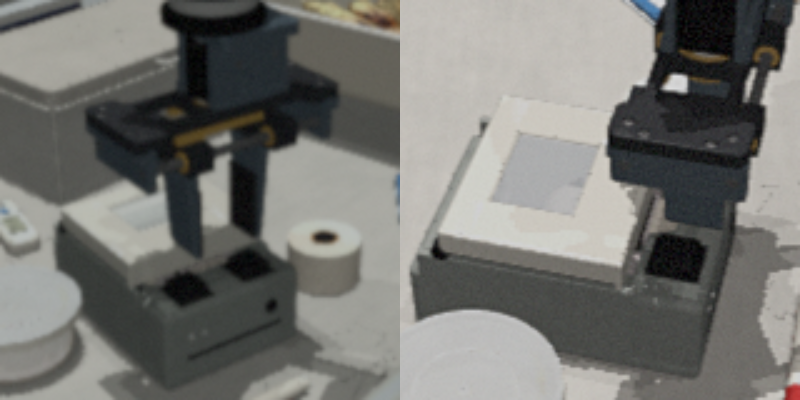

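View pics/p1w.png

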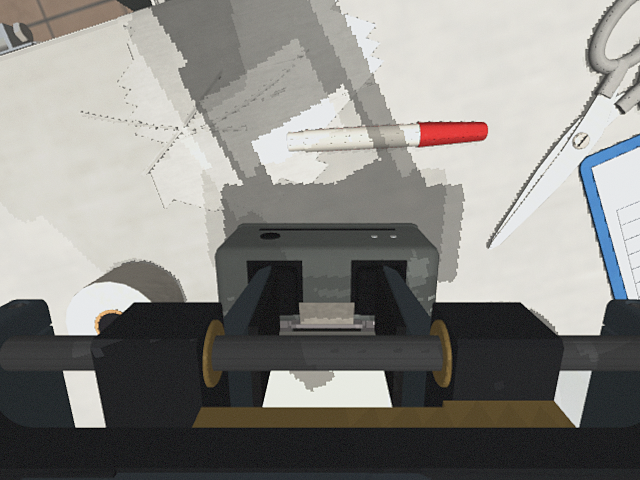

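Scene and side views show a finger above each key. In the wrist view the keys (247–302 and 351–407 px) straddle the fingers symmetrically. Now I press.

Call:
{"method": "play_rows", "body": {"grip": [0.02,0.02,0.02,0.02,0.02], "dp": [[0,0,20],[0,0,8],[0,0,6],[0,0,5],[0,0,1]], "rot": [[0,0,0],[0,0,0],[0,0,0],[0,0,0],[0,0,0]]}}

```text
t: 4.72
position: [0.4788, 0.1406, 0.0863]
eef_rot: [[-0.965, 0.261, 0.003], [0.261, 0.965, 0.001], [-0.003, 0.001, -1.0]]
wrist_force: [-1.6, 0.5, 6.8]
opening: 0.511
```

Call:
{"method": "play_rows", "body": {"grip": [0.02,0.02,0.02,0.02,0.02], "dp": [[0,0,0.5],[0,0,0],[0,0,0],[0,0,0],[0,0,0]], "rot": [[0,0,0],[0,0,0],[0,0,0],[0,0,0],[0,0,0]]}}

```text
t: 5.13
position: [0.4788, 0.1406, 0.0865]
eef_rot: [[-0.965, 0.261, 0.003], [0.261, 0.965, 0.001], [-0.003, 0.002, -1.0]]
wrist_force: [-0.9, -0.2, 7.0]
opening: 0.505
```

Call:
{"method": "play_rows", "body": {"grip": [0.02,0.02,0.02,0.02,0.02], "dp": [[0,0,0],[0,0,0],[0,0,0],[0,0,0],[0,0,0]], "rot": [[0,0,0],[0,0,0],[0,0,0],[0,0,0],[0,0,0]]}}

```text
t: 5.55
position: [0.4788, 0.1406, 0.0865]
eef_rot: [[-0.965, 0.261, 0.003], [0.261, 0.965, 0.001], [-0.003, 0.002, -1.0]]
wrist_force: [-1.3, -1.3, 6.6]
opening: 0.513
```

```bash
cat > look.py <<'E'
import sys
from h import *; from cell import env
a,b=[env.camera(n)['image'][:,:,::-1] for n in('scene','side')]
s=env.sense();print(s['t'],s['position'],s['wrist_force'])
A=cv2.resize(a[130:310,220:400],(400,400));B=cv2.resize(b[180:360,210:390],(400,400))
cv2.imwrite(f'pics/{sys.argv[1]}.png',np.hstack([A,B]))
E
python3 look.py p2
```

```text
5.65 [0.47881441 0.14060511 0.08651279] [-1.02367948 -1.09754494  6.36102531]
```

View pics/p2.png

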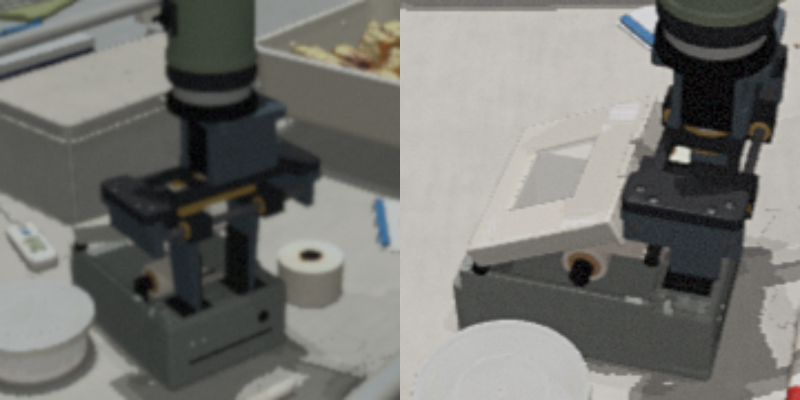

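The cover is rising (about 0.45 rad in the side view) with both keys down. I'll keep holding.

Call:
{"method": "play_rows", "body": {"grip": [0.02,0.02,0.02,0.02,0.02], "dp": [[0,0,0],[0,0,0],[0,0,0],[0,0,0],[0,0,0]], "rot": [[0,0,0],[0,0,0],[0,0,0],[0,0,0],[0,0,0]]}}

```text
t: 6.07
position: [0.4788, 0.1406, 0.0865]
eef_rot: [[-0.965, 0.261, 0.003], [0.261, 0.965, 0.001], [-0.003, 0.002, -1.0]]
wrist_force: [-1.4, -0.4, 6.4]
opening: 0.513
```

Call:
{"method": "play_rows", "body": {"grip": [0.02,0.02,0.02,0.02,0.02], "dp": [[0,0,0],[0,0,0],[0,0,0],[0,0,0],[0,0,0]], "rot": [[0,0,0],[0,0,0],[0,0,0],[0,0,0],[0,0,0]]}}

```text
t: 6.48
position: [0.4788, 0.1406, 0.0865]
eef_rot: [[-0.965, 0.261, 0.003], [0.261, 0.965, 0.001], [-0.003, 0.002, -1.0]]
wrist_force: [-1.4, -0.3, 6.0]
opening: 0.512
```

Call:
{"method": "play_rows", "body": {"grip": [0.02,0.02,0.02,0.02,0.02], "dp": [[0,0,0],[0,0,0],[0,0,0],[0,0,0],[0,0,0]], "rot": [[0,0,0],[0,0,0],[0,0,0],[0,0,0],[0,0,0]]}}

```text
t: 6.9
position: [0.4788, 0.1406, 0.0865]
eef_rot: [[-0.965, 0.261, 0.003], [0.261, 0.965, 0.001], [-0.003, 0.002, -1.0]]
wrist_force: [-1.2, -0.6, 7.1]
opening: 0.511
```

Call:
{"method": "play_rows", "body": {"grip": [0.02,0.02,0.02,0.02,0.02], "dp": [[0,0,0],[0,0,0],[0,0,0],[0,0,0],[0,0,0]], "rot": [[0,0,0],[0,0,0],[0,0,0],[0,0,0],[0,0,0]]}}

```text
t: 7.32
position: [0.4788, 0.1406, 0.0865]
eef_rot: [[-0.965, 0.261, 0.003], [0.261, 0.965, 0.001], [-0.003, 0.002, -1.0]]
wrist_force: [-1.3, -0.3, 6.5]
opening: 0.511
```

```bash
python3 look.py p3
```

```text
7.4167 [0.47882929 0.1405943  0.08651346] [-1.44822708 -1.12969008  6.49400716]
```

View pics/p3.png

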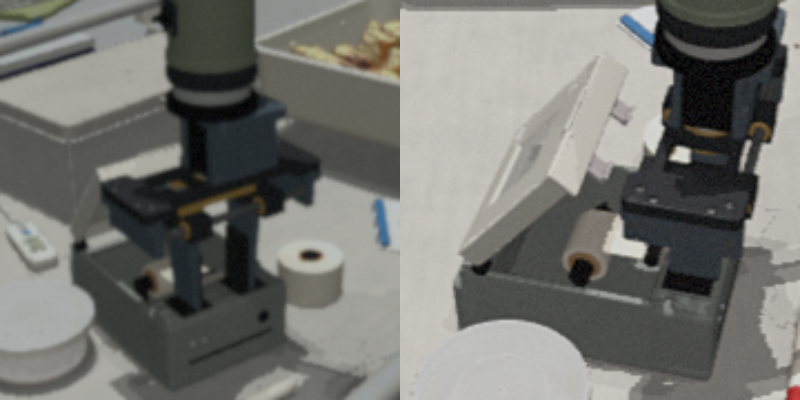

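The cover looks close to 0.92. I'll hold another second and see whether it has stopped.

Call:
{"method": "play_rows", "body": {"grip": [0.02,0.02,0.02,0.02,0.02], "dp": [[0,0,0],[0,0,0],[0,0,0],[0,0,0],[0,0,0]], "rot": [[0,0,0],[0,0,0],[0,0,0],[0,0,0],[0,0,0]]}}

```text
t: 7.83
position: [0.4788, 0.1406, 0.0865]
eef_rot: [[-0.965, 0.261, 0.003], [0.261, 0.965, 0.001], [-0.003, 0.002, -1.0]]
wrist_force: [-1.4, 0.3, 5.7]
opening: 0.511
```

Call:
{"method": "play_rows", "body": {"grip": [0.02,0.02,0.02,0.02,0.02], "dp": [[0,0,0],[0,0,0],[0,0,0],[0,0,0],[0,0,0]], "rot": [[0,0,0],[0,0,0],[0,0,0],[0,0,0],[0,0,0]]}}

```text
t: 8.25
position: [0.4788, 0.1406, 0.0865]
eef_rot: [[-0.965, 0.261, 0.003], [0.261, 0.965, 0.001], [-0.003, 0.002, -1.0]]
wrist_force: [-1.2, -0.1, 6.2]
opening: 0.511
```

Call:
{"method": "play_rows", "body": {"grip": [0.02,0.02,0.02,0.02,0.02], "dp": [[0,0,0],[0,0,0],[0,0,0],[0,0,0],[0,0,0]], "rot": [[0,0,0],[0,0,0],[0,0,0],[0,0,0],[0,0,0]]}}

```text
t: 8.67
position: [0.4788, 0.1406, 0.0865]
eef_rot: [[-0.965, 0.261, 0.003], [0.261, 0.965, 0.001], [-0.003, 0.002, -1.0]]
wrist_force: [-1.8, -1.0, 6.2]
opening: 0.508
```

```bash
python3 look.py p4; python3 - <<'E'
from h import *; from cell import env
c=env.camera('side')
yaw=np.radians(-15.3);X=np.array([np.cos(yaw),np.sin(yaw),0]);Y=np.array([-np.sin(yaw),np.cos(yaw),0]);O=np.array([.4805,.1395,0])+.076*X
for th in(.7,.8,.92,1.0):
    r=[]
    for (x,z) in((-116,20),(-116,-4)):
        q=np.array([66+(x*np.cos(th)+z*np.sin(th)),78+(-x*np.sin(th)+z*np.cos(th))])/1e3
        u=proj(c,O+X*q[0]+Y*.066+[0,0,q[1]]);r.append(((u-[210,180])*400/180+400*np.array([1,0])).round())
    print(th,r)
a=cv2.imread('pics/p3.png').astype(int);b=cv2.imread('pics/p4.png').astype(int);print('changed px',(abs(a-b).max(2)>40).sum())
E
```

```text
8.7667 [0.47881806 0.14062177 0.08651659] [-1.01798746  0.85837331  6.87681057]
0.7 [array([580., 197.]), array([604., 222.])]
0.8 [array([565., 187.]), array([592., 210.])]
0.92 [array([546., 175.]), array([576., 197.])]
1.0 [array([533., 168.]), array([564., 188.])]
changed px 0
```

View pics/p4.png

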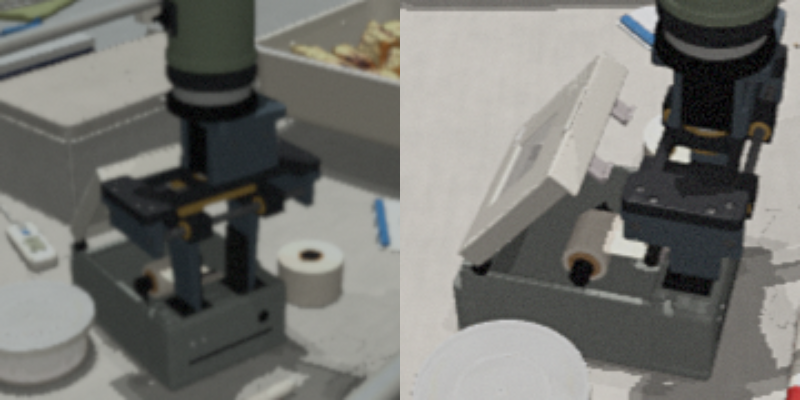

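The picture hasn't changed since the last one, and the visible corners match the 0.92 rad prediction. Before going back I'll check where the box behind the printer stands.

Call:
{"method": "play_rows", "body": {"grip": [0.02,0.02,0.02,-1,-1], "dp": [[0,0,-15],[0,0,-25],[0,0,-25],[0,0,0],[0,0,0]], "rot": [[0,0,0],[0,0,0],[0,0,0],[0,0,0],[0,0,0]]}}

```text
t: 9.23
position: [0.4789, 0.1407, 0.1516]
eef_rot: [[-0.965, 0.261, 0.005], [0.261, 0.965, 0.001], [-0.004, 0.003, -1.0]]
wrist_force: [1.0, -0.4, 0.4]
opening: 0.399
```

```bash
python3 look.py p5;python3 - <<'E'
from h import *; from cell import env
c1=env.camera('scene');c2=env.camera('side')
for p in((178,278),(68,272)):print(onz(c2,*p,0).round(3))
print(onz(c2,205,215,0).round(3),tri(c1,(240,180+8),c2,(160,235)))
for h in(.12,.15,.18,.22):print(h,onz(c2,200,128,h).round(3),onz(c2,165,232,h).round(3))
E
```

```text
9.3333 [0.47725824 0.14019671 0.14928087] [ 0.4367125  -0.37868208  0.05970297]
[ 0.771  0.033 -0.   ]
[0.973 0.015 0.   ]
[ 0.745 -0.146  0.   ] (array([0.77046617, 0.07683232, 0.13811477]), np.float64(0.0022871300978642936))
0.12 [ 0.757 -0.284  0.12 ] [0.771 0.047 0.12 ]
0.15 [ 0.746 -0.232  0.15 ] [0.759 0.082 0.15 ]
0.18 [ 0.736 -0.181  0.18 ] [0.748 0.117 0.18 ]
0.22 [ 0.721 -0.112  0.22 ] [0.733 0.164 0.22 ]
```

View pics/p5.png

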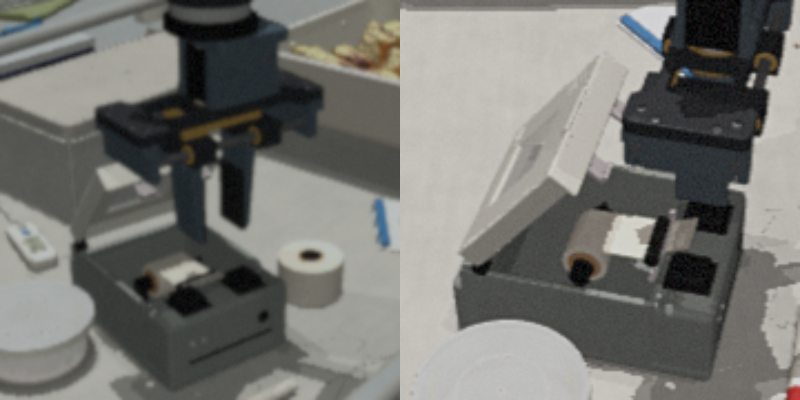

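The keys have come back up and the cover stays at 0.92. The box front is at x≈0.77 and only about 0.13 high, so it is clear. Now I push along tool −x.

Call:
{"method": "play_rows", "body": {"grip": [-1,-1,-1,-1,-1], "dp": [[-8,0,0],[-8,0,0],[-8,0,0],[-8,0,0],[-8,0,0]], "rot": [[0,0,0],[0,0,0],[0,0,0],[0,0,0],[0,0,0]]}}

```text
t: 9.85
position: [0.5174, 0.1296, 0.1492]
eef_rot: [[-0.965, 0.261, -0.0], [0.261, 0.965, -0.0], [0.0, -0.0, -1.0]]
wrist_force: [-0.0, 0.3, 0.0]
opening: 0.006
```

Call:
{"method": "play_rows", "body": {"grip": [-1,-1,-1,-1,-1], "dp": [[-6,0,0],[-6,0,0],[-6,0,0],[-6,0,0],[-6,0,0]], "rot": [[0,0,0],[0,0,0],[0,0,0],[0,0,0],[0,0,0]]}}

```text
t: 10.27
position: [0.5455, 0.122, 0.1494]
eef_rot: [[-0.965, 0.261, -0.0], [0.261, 0.965, -0.0], [0.0, -0.0, -1.0]]
wrist_force: [-1.1, -0.1, 1.4]
opening: 0.006
```

```bash
python3 look.py p6
```

```text
10.3667 [0.54631446 0.12186639 0.14944393] [ 0.04519772 -0.50012101 -0.3025595 ]
```

View pics/p6.png

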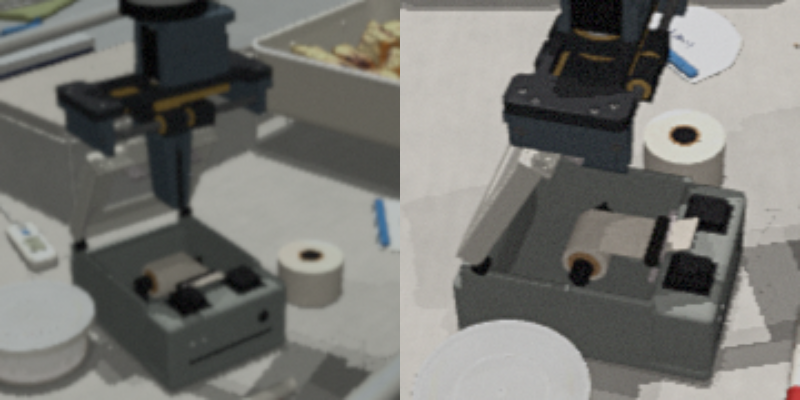

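The cover is moving with the finger. I'll keep pushing.

Call:
{"method": "play_rows", "body": {"grip": [-1,-1,-1,-1,-1], "dp": [[-6,0,0],[-6,0,0],[-6,0,0],[-6,0,0],[-6,0,0]], "rot": [[0,0,0],[0,0,0],[0,0,0],[0,0,0],[0,0,0]]}}

```text
t: 10.78
position: [0.575, 0.1141, 0.1495]
eef_rot: [[-0.965, 0.261, 0.0], [0.261, 0.965, -0.0], [-0.0, -0.0, -1.0]]
wrist_force: [0.3, -0.6, -0.7]
opening: 0.007
```

Call:
{"method": "play_rows", "body": {"grip": [-1,-1,-1,-1,-1], "dp": [[-6,0,0],[-6,0,0],[-6,0,0],[-6,0,0],[-6,0,0]], "rot": [[0,0,0],[0,0,0],[0,0,0],[0,0,0],[0,0,0]]}}

```text
t: 11.2
position: [0.6038, 0.1062, 0.1494]
eef_rot: [[-0.965, 0.261, 0.0], [0.261, 0.965, -0.0], [-0.0, -0.0, -1.0]]
wrist_force: [0.0, -0.6, 0.5]
opening: 0.003
```

Call:
{"method": "play_rows", "body": {"grip": [-1,-1,-1,-1,-1], "dp": [[-5,0,0],[-5,0,0],[0,0,0],[0,0,0],[0,0,0]], "rot": [[0,0,0],[0,0,0],[0,0,0],[0,0,0],[0,0,0]]}}

```text
t: 11.62
position: [0.6125, 0.1039, 0.1493]
eef_rot: [[-0.965, 0.261, -0.0], [0.261, 0.965, -0.0], [0.0, -0.0, -1.0]]
wrist_force: [0.4, 0.3, 1.1]
opening: 0.003
```

```bash
python3 look.py p7
```

```text
11.7167 [0.61249204 0.1038942  0.14945086] [-0.60618303 -0.3765606  -0.01078859]
```

View pics/p7.png

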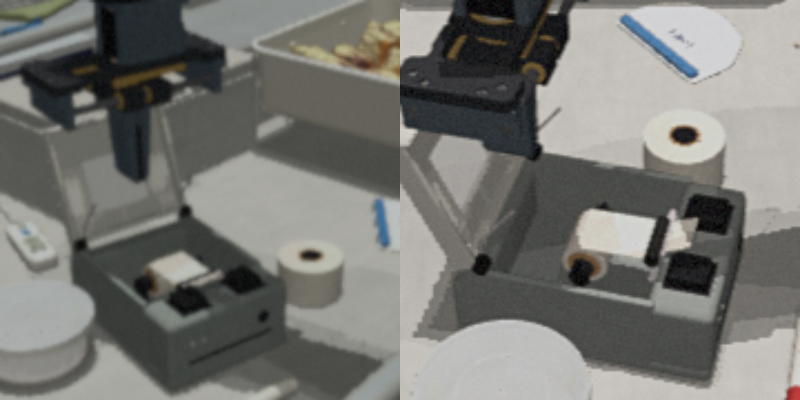

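The cover is over to the rear, past upright. I'll back straight out and look again.

Call:
{"method": "play_rows", "body": {"grip": [-1,-1,-1,-1,-1], "dp": [[10,0,0],[25,0,0],[35,0,0],[35,0,0],[35,0,0]], "rot": [[0,0,0],[0,0,0],[0,0,0],[0,0,0],[0,0,0]]}}

```text
t: 12.13
position: [0.4751, 0.1405, 0.1492]
eef_rot: [[-0.965, 0.261, -0.001], [0.261, 0.965, 0.0], [0.001, -0.0, -1.0]]
wrist_force: [0.4, -0.2, -0.2]
opening: 0.007
```

Call:
{"method": "play_rows", "body": {"grip": [-1,-1,-1,-1,-1], "dp": [[15,0,-40],[0,0,-40],[0,0,-20],[0,0,0],[0,0,0]], "rot": [[0,0,0],[0,0,0],[0,0,0],[0,0,0],[0,0,0]]}}

```text
t: 12.55
position: [0.4631, 0.1444, 0.2496]
eef_rot: [[-0.966, 0.26, 0.003], [0.26, 0.966, 0.001], [-0.002, 0.001, -1.0]]
wrist_force: [0.1, 0.1, -1.0]
opening: 0.005
```

Call:
{"method": "play_rows", "body": {"grip": [-1,-1,-1,-1,-1], "dp": [[0,0,0],[0,0,0],[0,0,0],[0,0,0],[0,0,0]], "rot": [[0,0,0],[0,0,0],[0,0,0],[0,0,0],[0,0,0]]}}

```text
t: 12.97
position: [0.4633, 0.144, 0.2476]
eef_rot: [[-0.965, 0.261, -0.002], [0.261, 0.965, -0.001], [0.001, -0.001, -1.0]]
wrist_force: [-0.4, -0.5, 0.1]
opening: 0.003
```

```bash
python3 look.py p8; python3 - <<'E'
from h import *; from cell import env
c=env.camera('side');b=c['image'][:,:,::-1].copy()
cv2.imwrite('pics/side8.png',b)
yaw=np.radians(-15.3);X=np.array([np.cos(yaw),np.sin(yaw),0]);Y=np.array([-np.sin(yaw),np.cos(yaw),0]);O=np.array([.4805,.1395,0])+.076*X
for th in(1.7,1.8,1.95):
    r=[]
    for y in(.066,-.066):
      for (x,z) in((-116,20),(-116,-4)):
        q=np.array([66+(x*np.cos(th)+z*np.sin(th)),78+(-x*np.sin(th)+z*np.cos(th))])/1e3
        u=proj(c,O+X*q[0]+Y*y+[0,0,q[1]]);r.append(u.round().tolist())
    print(th,r)
cv2.imwrite('pics/p8z.png',cv2.resize(b[150:350,170:370],None,fx=3,fy=3))
b0=cv2.imread('pics/side0.png').astype(int)
for n,(x0,y0,x1,y1) in dict(roll=(320,230,358,262),tub=(215,330,300,405),pen=(380,310,402,385),shears=(325,375,445,480),scraper=(305,180,368,220)).items():
    print(n,(abs(b0[y0:y1,x0:x1]-b[y0:y1,x0:x1]).max(2)>60).sum())
E
```

```text
13.0667 [0.46347147 0.14405863 0.24798146] [-0.13437906  0.4755234   0.53882412]
1.7 [[215.0, 244.0], [231.0, 245.0], [246.0, 190.0], [261.0, 191.0]]
1.8 [[208.0, 245.0], [223.0, 245.0], [240.0, 191.0], [254.0, 190.0]]
1.95 [[199.0, 247.0], [213.0, 245.0], [231.0, 194.0], [244.0, 191.0]]
roll 141
tub 1
pen 272
shears 0
scraper 1115
```

View pics/p8z.png

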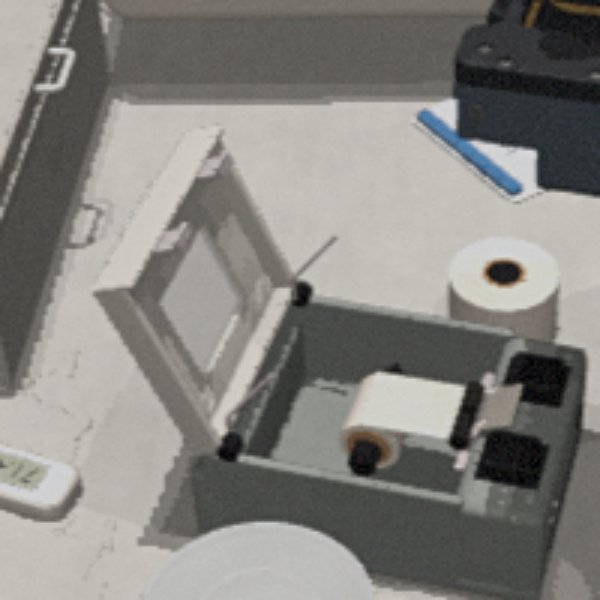

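View pics/side8.png

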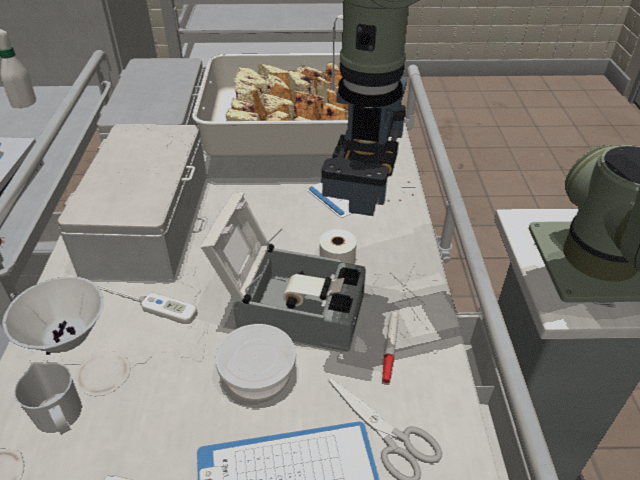

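The cover's outer left corner is at about (202,247) and its right rim at about (242,193). These fit 1.9–1.95 rad, so it is at its stop. Both keys are up and the other things are where they were. The pixel differences come from shadow and the gripper covering the scraper. Last check that it is still, then hand in.

```bash
python3 look.py p9; python3 - <<'E'
from h import *; from cell import env
a=cv2.imread('pics/p8.png').astype(int);b=cv2.imread('pics/p9.png').astype(int);print('changed',(abs(a-b).max(2)>30).sum())
print(env.finish_job())
E
```

```text
13.2167 [0.46353139 0.14410193 0.24832855] [-0.10236097  0.11845948 -0.33218751]
changed 77
the job is handed in; nothing more can be done
None
```

The printer's cover is fully open, resting at its rear stop, and the job is handed in at about 13 s of the 48 s allowed.

**What I did:**
- **Pressing the keys:** I set one fingertip on each key and pressed both fully down, with about 6.5 N on the wrist. I held them until the cover had sprung up to about 0.92 rad and stopped.
- **Opening the cover:** I let go of the keys, closed the fingers and pushed the cover's rim back past upright. It went on to its stop, and I backed the arm clear above the printer.

**Last checks:**
- **Cover angle:** the visible corners fit 1.9–1.95 rad; the left corner sits about 3 pixels from the 1.95 prediction.
- **Keys:** both looked back up in the last picture.
- **Contact:** wrist force was about zero with the arm clear of everything.
- **Other things:** nothing looked shifted. The pixel comparison did flag the pen, roll and scraper. By eye that was the arm's shadow on the pen, the cover no longer hiding part of the roll, and the gripper covering most of the scraper. The scraper was only partly visible, so I could not fully check it.
- **Stillness:** the last two pictures differed by 77 enlarged pixels. I put this down to slight arm settling or image noise and did not look into it further before handing in.

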